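Drive out the keeper and work a seized chin-rest post free

ROBOT

A 6-joint arm with a two-finger parallel gripper is mounted at the origin on the work surface. World frame = base frame: x ahead of the robot, y to its left, z up, the work surface at z = 0. Lengths are in mm, angles in degrees, forces in N, time in s.
With the tool pointing down it reaches from about 350 to 850 mm from the base axis. Payload 8.1 kg.
Tool frame: the origin (TCP) lies midway between the tips of the shut fingers; the grasp point (between the pads) lies 19 mm behind it; x points along the fingers, y is the direction in which the jaws open and shut, and the axes are right-handed (so a half turn about x gives the same grasp; the last joint's range is limited). The gripper opens to 85 mm and grips with 20 to 120 N. Pads are 22 mm wide; open, the fingers measure 114 mm over their backs; the gripper's body (76 mm by 85 mm) begins 54 mm behind the grasp point. The pads swing forward as they close: fully open they stand 13 mm farther back than shut.
Start: joints at [-77.716, 7.471, 85.268, -0, 87.261, -4.893], TCP at [177.218, -573.236, 231.292] pointing down, gripper open.
Joint ranges: [-169.43, 169.43], [-51.17, 129.36], [1.28, 143.12], [-76.62, 256.62], [0, 156.53], [-152.29, 152.29]. Speed limits (degrees/s): [136.94, 136.94, 159.86, 180, 180, 180].

INTERFACE

Orientations are given as [roll, pitch, yaw] about the fixed x, y, z axes, in that order (R = Rz(yaw) Ry(pitch) Rx(roll)).
In Python, from bench import r gives the robot as it stands.
- The arm moves only by the tool move_arm, never from a script. Its argument "deltas" is a list of rows, each a list of 2 entries, a list of its own where there are three numbers: the shift along the tool's x, y, z in mm, then the turn about the tool's x in degrees. A call has 1 to 12 rows; each row is the pose to reach, as a shift and turn from the pose measured when the call began, along the tool's axes at that moment; what a row does not reach only later rows make up. A row lasts 1/8 s, in which the tool goes at most 62.5 mm and 10.7 degrees, less where a joint would pass 70% of its speed; a pose out of reach is approached as far as the arm can. A call with a gripper value outside its range is refused whole. "jaw" is the opening, from -1 (shut) to 1 (fully open), set as the call begins (left out, the last holds). The fingers move at their own pace and stop on an object; "squeeze" is the grip in N (left out, the last holds). Time passes only in rows, so rows that repeat a pose let the fingers close. It gives the time, the measured TCP pose, the force and the opening at its end, in the units of the state.
- r.sense(): the state, without advancing time (a new reading comes with each control period).
- r.snapshot(name): name is "side" or "top" or "wrist"; returns (picture, depth): 400x640x3 uint8, red, green, blue; 400x640 float32, mm along the optical axis (not along the pixel's ray), 0 where there is no reading.
- r.get_calibration(name): a dict with "fovy" (degrees; the focal length in pixels is half the picture's height over the tangent of half this angle, whatever the lens; pixels are square), "cx", "cy" (the principal point, pixels), "k1" (the pictures are not rectified: a ray, as slopes to the right and down, at radius r is drawn at 1 + k1 r^2 times it, then the intrinsics apply), "position" and "attitude" of the camera in the world; the wrist camera has in their place "tool_from_camera" (4x4, takes a point from camera to tool coordinates, whose origin is the TCP and whose axes are the tool frame's). Camera axes: x right, y down, z forward; pixel columns grow to the right and rows downward; lengths in mm; the calibration is good to about 2 mm. A picture is of the moment at which its call begins: read the wrist's pose just before it. get_calibration takes no time and is no camera call.
- r.hand_in(): hands the job in, once; it reports no verdict.
The state is a dict: "time": time; "joint_pos": joint angles; "qd": joint speeds; "joint_efforts": joint torques, N m; "tool_pos": TCP position; "tcp_rot": TCP orientation; "ft_force": force on the tool from outside, world axes, zero at the start; "wrist_torque": the same for the moment, N m; "finger_gap": finger opening in mm.
Only numpy, scipy, OpenCV 4.12 (cv2) and the standard library are available. Lean on these libraries where they do the work, as an engineer would, in place of code of your own. Each camera call takes 0.05 s, during which the arm holds its last target. There are 200 camera calls.

TASK

The chin-rest post has seized in its socket on the eye-examination table. Push the red-headed sprung drift right in so that the yellow keeper pin drops out into the grey catch box, then work the post out of its socket without pulling the white bracket up off its dark plate (a straight pull would; twisting the post to and fro while pulling gently frees it) and hang the post upright by its collar in the orange two-pronged fork. Leave the lens case, spray bottle, beaker and amber bottle where they stand.

Things in the scene. Friction and masses are not known exactly. Their poses are not given: they have to be found in the camera images.
- plinth: Fixed dark plate 120 x 185 x 10 mm under the white bracket; it also carries the grey catch box. Origin on the table below the socket's axis; z up, y = the direction in which the drift is pushed. The plate spans own x -60 to 60, y -145 to 40 mm.
- bracket_axis (a point): Point on the socket's axis 10 mm above the table, axes as the plinth's. White bracket: socket shell of 28 mm outer radius, its top 66 mm above the table; two aluminium ears at y -32 and +32 mm (10 mm thick, x 6 to 34 mm, 100 mm high) with a 12 mm square hole for the keeper at x 20 mm; the drift's white guide block with dark tube at x 20, y -88 to -62 mm, 97 mm high.
- catch_box (a point): Centre of the catch box's inner floor, 4 mm above the table. The open grey box stands beyond the far ear: inside 62 mm in plinth x, 127 mm in plinth y, walls 34 mm high (20 mm at the ear's side). The keeper falls into it by itself once it has been pushed past the far ear.
- bracket (a joint): How far the white bracket (1.7 kg, kept down only by its weight, guided vertically, cannot turn) has been pulled up off the dark plate, m: 0 = seated, at most 0.02. An upward pull on the post of about 21 N (post included) begins to lift it; it drops back when the pull ends. Above 0.008 m counts as pulled off its plate.
- drift (a joint): Travel of the drift, m: 0 = at rest, 0.085 = fully in. A 9 mm steel rod with a red head, captive in its guide, sliding along plinth +y. Its spring pushes back with 1.6 N at rest and 5 N fully in and returns it to 0 when let go. At rest its tip is about 5 mm short of the keeper; the keeper clears the far ear at about 0.082 m, so push it fully in.
- drift_head (a point): Centre of the outer (plinth -y) face of the drift's red head, a disc 32 mm across and 8 mm thick, its axis along plinth y, 85 mm above the table; at rest at plinth x = +20, y = -178 mm. There is nothing behind it, so closed fingertips can press it from outside.
- keeper: Loose yellow keeper pin, 10 mm diameter, 80 mm long, axis = own y, origin at its middle. At the start it lies through the two ears at plinth x = +20, 85 mm above the table, 2 mm above the post's collar beside the shaft, so the post cannot come up.
- post: Loose steel chin-rest post, 0.45 kg, origin at its foot's centre, z up its axis: shaft 28 mm diameter, 0 to 112 mm; dark collar 48 mm diameter, 48 to 58 mm; blue cross bar on top. Starts with its foot on the socket's floor, 20 mm above the table. Sprung liners grip it until it has risen 40 mm; its foot clears the shell after 46 mm and the ears after 80 mm.
- post_bar (a point): Centre of the cross bar (110 mm along own x, 20 mm wide along y, 22 mm high), 121 mm above the foot; pinch it across its width. A straight pull needs about 32 N, more than lifts the bracket. While the post is turned (friction about 0.5 N m, free either way) a few newtons draw it up, as long as it rises much slower than its surface turns: e.g. 0.8 rad/s with 3 to 5 mm/s.
- post_collar (a point): Centre of the underside of the post's collar, 48 mm above the foot.
- fork: Fixed parking fork: black foot 105 x 75 x 8 mm and black upright (own x 46 to 58 mm, 85 mm high), with two level orange prongs along own x from -46 to +46 mm, 38 mm apart, each 11 mm wide, 12 mm thick, tops 85 mm above the table; origin on the table below the middle of the gap.
- fork_seat (a point): Middle of the gap between the prongs at the height of their tops, 85 mm above the table. Hung well, the collar's underside rests here, the shaft passing between the prongs; the post may be lowered from above.
- lens_case: Loose black case with a steel band, 85 x 65 x 40 mm high, origin under its centre. Leave alone.
- spray: Loose white bottle with blue cap, 54 mm diameter, 180 mm high, origin under its centre. Leave alone.
- beaker: Loose orange beaker, 72 mm diameter, 85 mm high, origin under its centre. Leave alone.
- flask: Loose amber bottle with black cap, 56 mm diameter, 150 mm high, origin under its centre. Leave alone.

How it is judged (in metres and radians):
On the way, in this order (a step that is already met when the one before it is completed fails the run):
1. the keeper pin has been driven out and lies in the catch box (height (world z) of keeper below 0.06 m and y of keeper in the frame of plinth between 0.045 and 0.17 m and x of keeper in the frame of plinth between -0.012 and 0.052 m), for 0.2 s.
2. the post is out of its socket (foot above the shell) (z of post in the frame of plinth above 0.075 m), for 0.2 s.
At the end, for the whole second after the job is handed in: The keeper lies in the catch box; the post hangs upright (within 0.1 rad) and at rest in the fork, its collar's underside on the prongs (79 to 91 mm above the table) within 40 mm of the seat point; the bracket is seated on its plate (within 3 mm) and the drift is back out (within 10 mm) (all of step 1 and horizontal distance between post_collar and fork_seat below 0.04 m and height (world z) of post_collar between 0.079 and 0.091 m and angle between post's own z axis and vertical below 0.1 rad and linear speed of post below 0.03 m/s and value of joint bracket below 0.003 m and value of joint drift below 0.01 m); the robot touches nothing.
It fails at once if the bracket is pulled more than 8 mm up off its plate (value of joint bracket above 0.008 m).
It fails at once if the lens case is moved more than 30 mm or tipped (distance of lens_case from where it was at the start of the episode above 0.03 m or angle between lens_case's own z axis and vertical above 0.3 rad).
It fails at once if the spray bottle is moved more than 30 mm or tipped (distance of spray from where it was at the start of the episode above 0.03 m or angle between spray's own z axis and vertical above 0.3 rad).
It fails at once if the orange beaker is moved more than 30 mm or tipped (distance of beaker from where it was at the start of the episode above 0.03 m or angle between beaker's own z axis and vertical above 0.3 rad).
It fails at once if the amber bottle is moved more than 30 mm or tipped (distance of flask from where it was at the start of the episode above 0.03 m or angle between flask's own z axis and vertical above 0.3 rad).
It also fails if it takes over 72 s, if anything falls off the work surface, if the arm or the gripper's body presses on something with over 40 N, if the wrist force passes 120 N, or if a joint passes its speed limit or range.

## Working session

There is one attempt and no reset: what is moved stays moved. The work goes in short steps, Python scripts to look and compute and a tool call to move; the robot and the scene stay as the last step left them, time stands still between calls to the robot, and variables do not carry over. Pictures are saved under pics/ and viewed, about 8 in all and at most 12, crops included, and the job is handed in when it is done.

Besides the shell and the picture viewer there is one more tool, called after "Request:" as a command line: name --argument value ..., lists and objects as JSON in quotes. move_arm: Moves the arm, as the interface text tells. Its arguments: {"type":"object","properties":{"deltas":{"type":"array","items":{"type":"array"}},"jaw":{"type":"number"},"squeeze":{"type":"number"}},"required":["deltas"]}

```bash
ls; mkdir -p pics
python3 - <<'E'
from bench import r
import cv2,numpy as np
for n in("side","top"):
    p,d=r.snapshot(n); cv2.imwrite(f"pics/{n}0.png",p[:,:,::-1]); np.savez(f"{n}0.npz",p=p,d=d)
    print(n,r.get_calibration(n))
print(r.get_calibration("wrist")); print(r.sense())
E
```

```text
pics
side {'fovy': 50.94664450153874, 'cx': 318.0720034285845, 'cy': 197.06862065120754, 'k1': -0.09214593617293047, 'position': array([ -1.18434175, 633.94730135, 954.9482117 ]), 'attitude': array([-133.9088871 ,    1.05750502, -138.98305244])}
top {'fovy': 43.17680333958378, 'cx': 320.7300367179919, 'cy': 193.40841284233272, 'k1': -0.14586111278108413, 'position': array([ 461.40560222,  -19.17107513, 1370.58507395]), 'attitude': array([-1.73980496e+02,  2.11128873e-02, -8.90959947e+01])}
{'fovy': 70.78397001596147, 'cx': 317.5040174575971, 'cy': 196.04606894935037, 'k1': -0.007775140078155778, 'tool_from_camera': array([[ 4.38185690e-04, -2.67970599e-01,  9.63426990e-01,
        -1.42634273e+02],
       [ 9.99999842e-01, -2.22828735e-04, -5.16798029e-04,
         4.20183251e-01],
       [ 3.53165895e-04,  9.63427064e-01,  2.67970459e-01,
        -6.82568750e+01],
       [ 0.00000000e+00,  0.00000000e+00,  0.00000000e+00,
         1.00000000e+00]])}
{'time': 0.1, 'joint_pos': array([-7.77153644e+01,  7.51325590e+00,  8.53230839e+01, -1.03535668e-04,
        8.72617094e+01, -4.89273447e+00]), 'qd': array([-0.07580221, -0.05170599, -0.16642282,  0.01605434,  0.01872618,
       -0.06988554]), 'joint_efforts': array([ 1.26975552e-03, -5.70951033e+01, -5.01941586e+01, -4.93199491e-05,
        8.13079620e-03,  3.10119231e-05]), 'tool_pos': array([ 177.116009  , -572.74105427,  230.32310737]), 'tcp_rot': array([-94.83230675,  89.90195074, 102.34506833]), 'ft_force': array([0.24416966, 0.38612115, 0.02136502]), 'wrist_torque': array([-0.04650483, -0.00452023, -0.0361006 ]), 'finger_gap': 85.60430554910005}
```

View pics/top0.png

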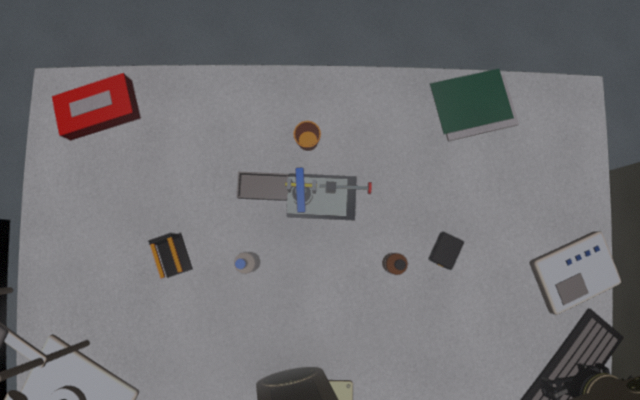

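View pics/side0.png

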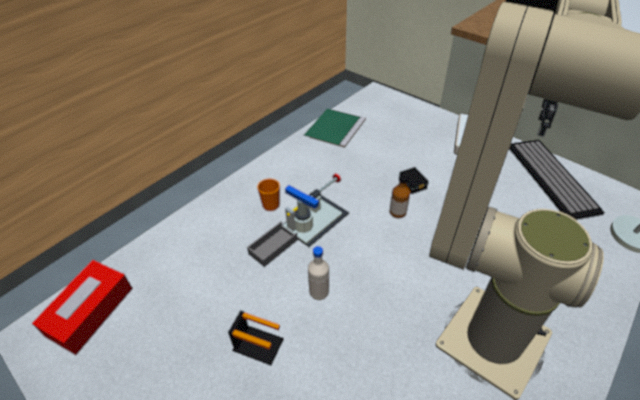

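The top view shows the bracket and blue bar at about (300,190), the red drift head at (369,187), the catch box on the left at (262,187), the fork at (170,255) with its upright on the right, and the spray bottle, amber bottle, lens case and beaker around them. Next I measure these.

```bash
cat > h.py <<'E'
import numpy as np,cv2
from bench import r
from scipy.spatial.transform import Rotation as Ro
def pose(n,s=None):
    c=r.get_calibration(n)
    if n!="wrist": return c,Ro.from_euler('xyz',c['attitude'],degrees=True).as_matrix(),np.array(c['position'])
    T=np.array(c['tool_from_camera']); s=s or r.sense()
    R=Ro.from_euler('xyz',s['tcp_rot'],degrees=True).as_matrix()
    return c,R@T[:3,:3],R@T[:3,3]+s['tool_pos']
def slopes(c,uv):
    f=200/np.tan(np.radians(c['fovy']/2)); K=np.array([[f,0,c['cx']],[0,f,c['cy']],[0,0,1.]])
    return cv2.undistortPoints(np.float64(uv).reshape(-1,1,2),K,np.array([c['k1'],0,0,0.])).reshape(-1,2)
def plane(P,uv,z):
    c,R,t=P; s=slopes(c,uv); d=np.c_[s,np.ones(len(s))]@R.T
    return t+d*((z-t[2])/d[:,2])[:,None]
def mask(p,lo,hi,win=None):
    m=cv2.inRange(cv2.cvtColor(p,cv2.COLOR_RGB2HSV),np.array(lo),np.array(hi))
    if win: k=np.zeros_like(m); a,b,c,d=win; k[b:d,a:c]=255; m&=k
    return m
def blob(m,n=1):
    cs=sorted(cv2.findContours(m,cv2.RETR_EXTERNAL,cv2.CHAIN_APPROX_NONE)[0],key=cv2.contourArea)[::-1][:n]
    return [c.reshape(-1,2) for c in cs]
def rect(q): 
    (c,wh,a)=cv2.minAreaRect(np.float32(q[:,:2])); return np.round(c,1),np.round(wh,1),round(a,1),np.round(cv2.boxPoints((c,wh,a)),0).tolist()
E
python3 - <<'E'
from h import *
p=np.load('top0.npz')['p']; P=pose('top')
def go(name,lo,hi,win,z,n=1):
    for b in blob(mask(p,lo,hi,win),n): print(name,len(b),b.min(0),b.max(0),rect(plane(P,b,z)))
go('bar',(100,120,50),(130,255,255),(285,160,315,220),152)
go('head',(0,150,60),(8,255,255),(355,175,380,200),85)
go('head',(170,150,60),(180,255,255),(355,175,380,200),85)
go('prong',(8,150,120),(25,255,255),(140,225,200,285),85,2)
go('keeper',(20,100,80),(35,255,255),(280,170,325,200),90,3)
go('box+plate dark',(0,0,0),(180,255,95),(230,165,360,225),10,2)
go('beaker',(5,150,80),(20,255,255),(290,115,325,155),85)
go('spraycap',(100,80,50),(130,255,255),(230,245,265,280),180)
go('flaskcap',(0,0,0),(180,255,50),(380,245,412,280),150)
go('case',(0,0,0),(180,255,60),(425,225,470,275),40)
q=p[150:290,130:480]; cv2.imwrite('pics/tc.png',cv2.resize(q,None,fx=2.28,fy=2.28,interpolation=2)[:,:,::-1])
E
```

```text
bar 64 [296 168] [302 196] (array([617. ,  36.6]), array([68.7, 14.6]), 1.2, [[583.0, 43.0], [583.0, 29.0], [652.0, 30.0], [651.0, 45.0]])
prong 69 [168 238] [180 271] (array([433.9, 356.5]), array([90.3,  9.4]), 20.2, [[390.0, 345.0], [393.0, 337.0], [478.0, 368.0], [475.0, 377.0]])
prong 69 [151 244] [163 277] (array([417.8, 402.1]), array([88.9,  7.9]), 20.1, [[375.0, 391.0], [377.0, 383.0], [461.0, 414.0], [458.0, 421.0]])
keeper 13 [305 184] [310 186] (array([617.5,  17.5]), array([ 5.1, 12.8]), 0.9, [[615.0, 24.0], [615.0, 11.0], [620.0, 11.0], [620.0, 24.0]])
keeper 8 [292 183] [294 185] (array([619.5,  54.6]), array([5.2, 5.1]), 1.2, [[617.0, 57.0], [617.0, 52.0], [622.0, 52.0], [622.0, 57.0]])
box+plate dark 190 [287 189] [355 219] (array([576.3, -17.8]), array([ 81.4, 183.8]), 0.9, [[534.0, 73.0], [537.0, -110.0], [618.0, -109.0], [616.0, 75.0]])
box+plate dark 250 [238 173] [295 200] (array([621.9, 132.3]), array([155.3,  71.7]), 89.3, [[585.0, 55.0], [657.0, 54.0], [659.0, 210.0], [587.0, 210.0]])
beaker 48 [298 131] [317 146] (array([737.5,  19.7]), array([45.5, 42.3]), 64.8, [[709.0, 8.0], [747.0, -10.0], [766.0, 31.0], [728.0, 49.0]])
spraycap 26 [235 259] [244 268] (array([418.8, 170.6]), array([20. , 22.2]), 27.6, [[405.0, 176.0], [415.0, 156.0], [433.0, 165.0], [422.0, 185.0]])
flaskcap 2 [396 261] [396 262] (array([ 428.1, -200.5]), array([2.4, 0. ]), -179.6, [[429.0, -201.0], [429.0, -201.0], [427.0, -201.0], [427.0, -201.0]])
case 93 [430 233] [462 268] (array([ 455.6, -349.6]), array([65.4, 81. ]), 64.9, [[405.0, -362.0], [478.0, -396.0], [506.0, -337.0], [433.0, -303.0]])
```

View pics/tc.png

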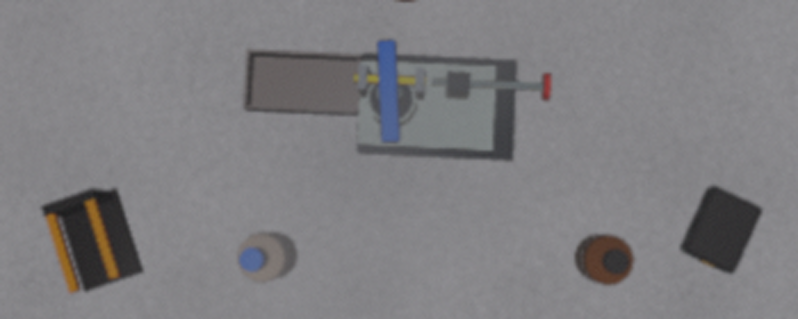

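The crop confirms the layout. The box and keeper exit are on the left (world +y), the head is at crop (547,86), and the fork's upright is on its far side.

Run:
```python
from h import *
p=np.load('top0.npz')['p']; P=pose('top')
o=np.array([130,150]); f=2.28
h=p[175:200,360:378].astype(int); m=((h[...,0]-h[...,1])>50); v,u=np.nonzero(m); print(m.sum(),u.min()+360,u.max()+360,v.min()+175,v.max()+175)
hd=plane(P,[[u.max()+360,v.mean()+175]],85); print('head outer face (z85)',hd)
c=plane(P,[o+np.array(q)/f for q in[(512,159),(358,153),(516,61)]],10); print('plate corners',c); 
for a,b in((0,1),(0,2)): d=c[b]-c[a]; print(np.degrees(np.arctan2(d[1],d[0])),np.linalg.norm(d))
print('flask cap',plane(P,[o+np.array((616,261))/f],150))
b=blob(mask(p,(100,100,30),(130,255,255),(285,160,315,220)))[0]; print(rect(plane(P,b,152)))
R=Ro.from_euler('xyz',r.sense()['tcp_rot'],degrees=True).as_matrix(); print(R.round(3))
```

```text
19 369 370 183 192
head outer face (z85) [[ 614.77703315 -142.64122164   85.        ]]
plate corners [[ 534.95279521 -108.68809029   10.        ]
 [ 539.18420241   73.46312822   10.        ]
 [ 651.89454624 -112.41850266   10.        ]]
88.66924756535882 182.20036007564624
-1.8271013402864928 117.00123550827634
flask cap [[ 421.03104068 -210.70763455  150.        ]]
(array([598.9,  34.9]), array([105.1,  17.1]), 1.2, [[546.0, 42.0], [547.0, 25.0], [652.0, 28.0], [651.0, 45.0]])
[[-0.     0.295 -0.955]
 [ 0.002 -0.955 -0.295]
 [-1.    -0.002 -0.   ]]
```

Request:
move_arm --deltas '[[[0,-11,-24],-3],[[0,-34,-72],-10],[[0,-57,-130],-18],[[0,-80,-182],-26],[[0,-103,-234],-34],[[0,-126,-286],-42],[[0,-149,-338],-50],[[0,-172,-390],-58],[[0,-195,-442],-66],[[0,-218,-494],-71.5],[[0,-233,-527],-71.5],[[0,-233,-527],-71.5]]' --jaw -1

```text
time: 1.6
tool_pos: [613.0, -192.0, 229.7]
tcp_rot: [-150.6, 89.8, 118.3]
ft_force: [-0.3, 0.2, -0.6]
finger_gap: 0.6
```

Run:
```python
from h import *
s=r.sense(); p,d=r.snapshot('wrist'); cv2.imwrite('pics/w1.png',p[:,:,::-1]); np.savez('w1.npz',p=p,d=d,**{k:s[k] for k in('tool_pos','tcp_rot')})
print(s['time'],s['tool_pos'],s['joint_pos'],s['ft_force'],s['finger_gap'])
print(Ro.from_euler('xyz',s['tcp_rot'],degrees=True).as_matrix().round(3))
```

```text
1.6 [ 612.97831768 -191.95937921  229.74413844] [-22.02407224  14.15503556  77.90476353   0.11205918  88.0751812
 -20.90749254] [-0.32440864  0.15769615 -0.56264374] 0.6382729045930626
[[-0.001  1.    -0.02 ]
 [ 0.003 -0.02  -1.   ]
 [-1.    -0.002 -0.003]]
```

View pics/w1.png

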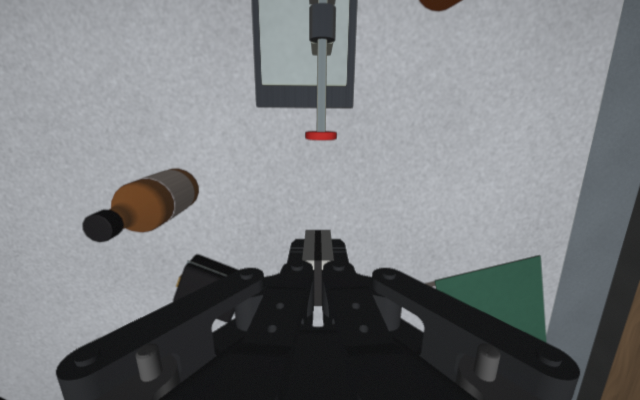

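The wrist view shows the red head at (321,135) straight ahead of the shut fingertips at (318,240), with the amber bottle well to the left.

Run:
```python
from h import *
z=np.load('w1.npz'); p=z['p']; s={k:z[k] for k in('tool_pos','tcp_rot')}; P=pose('wrist',s)
m=mask(p,(0,150,50),(8,255,255),(280,110,360,160)); b=blob(m)[0]; print(b.min(0),b.max(0))
print(plane(P,[[(b[:,0].min()+b[:,0].max())/2,(b[:,1].min()+b[:,1].max())/2]],101), plane(P,[[b[:,0].min(),135],[b[:,0].max(),135]],85))
print(plane(P,[[257,106],[353,107],[322,40]],10), plane(P,[[310,40],[334,40]],97), z['d'][136,321])
```

```text
[306 132] [335 139]
[[ 617.11513638 -140.13895751  101.        ]] [[ 602.74583002 -140.26463262   85.        ]
 [ 631.74324183 -140.83826053   85.        ]]
[[ 540.36578827 -108.16517809   10.        ]
 [ 658.3518284  -111.72152548   10.        ]
 [ 621.41613038  -36.57631745   10.        ]] [[609.29553645 -57.53136093  97.        ]
 [630.47755118 -57.95905774  97.        ]] 266.80017
```

Request:
move_arm --deltas '[[[40,2,0],0],[[100,4,0],0],[[145,5,0],0],[[152,5,-6],0],[[152,5,-20],0],[[152,6,-34],0],[[152,6,-48],0],[[152,6,-60],0],[[152,6,-72],0],[[152,6,-84],0],[[152,6,-96],0],[[152,6,-106],0]]'

```text
time: 3.15
tool_pos: [620.2, -87.2, 78.2]
tcp_rot: [-123.0, 89.9, 145.8]
ft_force: [1.9, -7.9, 1.2]
finger_gap: 0.3
```

Run:
```python
from h import *
s=r.sense(); p,d=r.snapshot('wrist'); cv2.imwrite('pics/w2.png',p[:,:,::-1])
print(s['time'],s['tool_pos'],s['ft_force'])
```

```text
3.15 [620.21340824 -87.16651928  78.22455803] [ 1.85079679 -7.91072155  1.15120182]
```

View pics/w2.png

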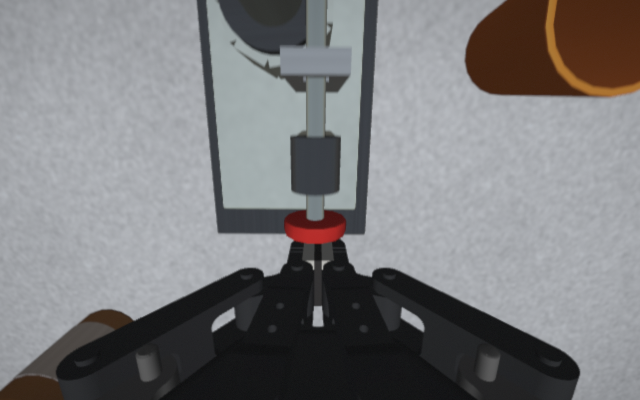

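The fingertips press the red head centrally (315,228), and the drift is about 65 mm in. Next I push the rest of the way.

Request:
move_arm --deltas '[[[0,0,-6],0],[[0,0,-14],0],[[0,0,-20],0],[[0,0,-24],0],[[0,0,-26],0],[[0,0,-26],0]]'

```text
time: 3.95
tool_pos: [620.7, -69.5, 78.4]
tcp_rot: [-3.2, 89.3, -94.6]
ft_force: [1.4, -44.0, -2.2]
finger_gap: 0.1
```

Request:
move_arm --deltas '[[[0,0,14],0],[[0,0,40],0],[[0,0,70],0],[[0,0,100],0],[[-30,0,110],0],[[-80,0,110],0],[[-130,0,110],-8],[[-172,0,110],-18],[[-172,0,110],-28],[[-172,0,80],-38],[[-172,0,40],-48],[[-172,-5,0],-58]]'

```text
time: 5.45
tool_pos: [615.0, -65.2, 249.0]
tcp_rot: [-77.2, 89.4, -110.3]
ft_force: [1.2, 0.2, 0.1]
finger_gap: 0.1
```

Run:
```python
from h import *
s=r.sense(); print(s['time'],s['tool_pos'],s['joint_pos'][5],s['ft_force'])
print(Ro.from_euler('xyz',s['tcp_rot'],degrees=True).as_matrix().round(3))
p,d=r.snapshot('top'); np.savez('top1.npz',p=p)
q=p[150:230,220:390]; cv2.imwrite('pics/t1.png',cv2.resize(q,None,fx=4,fy=4,interpolation=2)[:,:,::-1])
for n,lo in (('yellow',((18,90,60),(36,255,255))),('red',((0,110,30),(8,255,255)))):
  for b in blob(mask(p,*lo,(225,165,385,210)),3): print(n,b.min(0),b.max(0),len(b),plane(pose('top'),[b.mean(0)],8 if n=='yellow' else 85))
```

```text
5.45 [615.02087692 -65.19592448 249.02210546] -67.38624484433984 [1.18339641 0.22728998 0.1208545 ]
[[-0.004  0.546  0.838]
 [-0.01   0.838 -0.546]
 [-1.    -0.01   0.002]]
yellow [271 183] [286 187] 32 [[624.95447089  98.71733502   8.        ]]
red [369 191] [370 192] 3 [[ 603.40379386 -141.84543369   85.        ]]
```

View pics/t1.png

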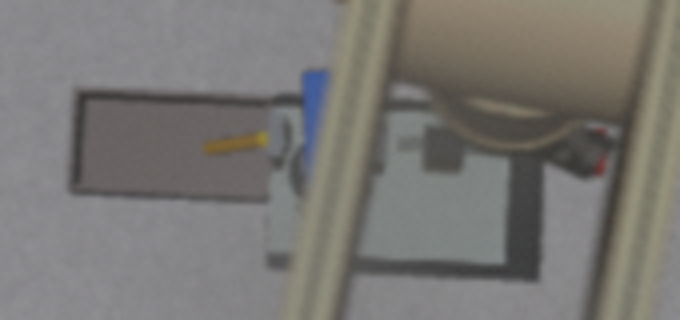

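The top view shows the drift head back out at crop (600,150). The keeper lies in the box at crop (205-268,145), but it looks short, so it may be leaning. I check from the side.

Run:
```python
from h import *
p,d=r.snapshot('side'); np.savez('side1.npz',p=p,d=d); P=pose('side')
q=p[165:275,235:365]; cv2.imwrite('pics/s1.png',cv2.resize(q,None,fx=5,fy=5,interpolation=2)[:,:,::-1])
for b in blob(mask(p,(18,90,50),(36,255,255),(240,180,330,270)),2):
  print(b.min(0),b.max(0),len(b))
  e=b[[b[:,0].argmin(),b[:,0].argmax()]]
  for u in e:
    s=slopes(P[0],[u])[0]; z=d[u[1],u[0]]; print(u,(P[1]@np.array([*s,1])*z+P[2]).round(0))
```

```text
[278 217] [289 241] 51
[278 237] [642. 104.   0.]
[289 219] [618.  75.  72.]
```

View pics/s1.png

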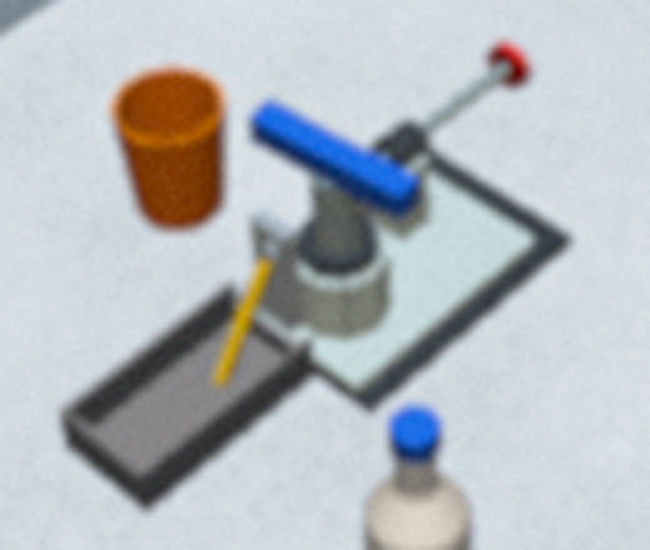

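The side view shows the keeper out of the ears and leaning in the box against the far ear. Its lower end is on the floor at crop (220,380), and its centre is about 38 mm high at plinth y ≈ 60, inside the limits. The drift is back out and the post untouched. Now I go over the bar.

Request:
move_arm --deltas '[[[0,25,-20],-10],[[0,50,-42],-20],[[0,70,-60],-28],[[0,77,-67],-31],[[0,77,-67],-31]]' --jaw 1

```text
time: 6.18
tool_pos: [600.2, 38.8, 248.1]
tcp_rot: [-115.5, 89.4, -117.5]
ft_force: [0.4, -0.1, -0.8]
finger_gap: 85.4
```

Run:
```python
from h import *
s=r.sense(); p,d=r.snapshot('wrist'); cv2.imwrite('pics/w3.png',p[:,:,::-1]); P=pose('wrist',s)
print(s['time'],s['tool_pos'],s['joint_pos'].round(1),s['ft_force'],s['finger_gap'])
print(Ro.from_euler('xyz',s['tcp_rot'],degrees=True).as_matrix().round(3))
for b in blob(mask(p,(100,120,40),(130,255,255)),2): print(b.min(0),b.max(0),rect(b),rect(plane(P,b,152)))
```

```text
6.175 [600.18073356  38.76736357 248.06199228] [ -0.9   7.6  83.4  -0.5  89.3 -88.9] [ 0.39186466 -0.10799777 -0.8245587 ] 85.37435533331639
[[-0.004  0.035  0.999]
 [-0.009  0.999 -0.035]
 [-1.    -0.009 -0.004]]
[297 137] [328 255] (array([313.4, 196.2]), array([118.7,  23.1]), 83.7, [[295.0, 139.0], [318.0, 136.0], [331.0, 254.0], [308.0, 256.0]]) (array([601.9,  34. ]), array([108.6,  19.8]), 3.0, [[547.0, 41.0], [548.0, 21.0], [657.0, 27.0], [656.0, 47.0]])
```

View pics/w3.png

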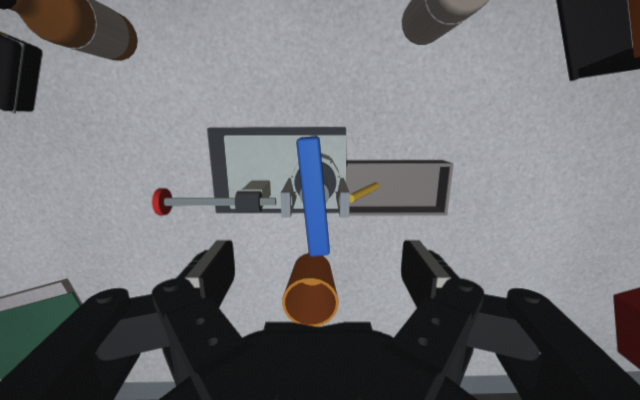

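The view shows the bar centred at (313,196) with a yaw of about 3°, the beaker beyond its end, and the keeper leaning in the box. I go down and grip.

Request:
move_arm --deltas '[[[30,-3,1],-5],[[80,-4,2],-5],[[115,-4,2],-5],[[125,-4,2],-5],[[126,-4,2],-5],[[126,-4,2],-5]]' --jaw 1

```text
time: 6.98
tool_pos: [603.1, 32.6, 124.4]
tcp_rot: [-99.3, 89.5, -96.4]
ft_force: [0.1, 0.3, -0.1]
finger_gap: 85.3
```

Request:
move_arm --deltas '[[[0,0,0],0],[[0,0,0],0],[[0,0,0],0],[[0,0,0],0],[[0,0,0],0],[[0,0,0],0]]' --jaw -1 --squeeze 120

```text
time: 7.72
tool_pos: [603.6, 33.2, 125.6]
tcp_rot: [-91.1, 89.5, -88.1]
ft_force: [-2.1, 2.3, 7.2]
finger_gap: 21.6
```

Run:
```python
from h import *
s=r.sense()
for k,v in s.items(): print(k,np.round(v,2))
print(Ro.from_euler('xyz',s['tcp_rot'],degrees=True).as_matrix().round(4))
```

```text
time 7.72
joint_pos [ -1.43  12.26  91.16  -0.48  76.55 -94.23]
qd [0.04 0.01 0.   0.02 0.06 0.04]
joint_efforts [-1.400e+00 -5.535e+01 -4.544e+01 -7.900e-01 -7.700e-01  1.000e-02]
tool_pos [603.56  33.17 125.59]
tcp_rot [-91.06  89.53 -88.15]
ft_force [-2.12  2.34  7.21]
wrist_torque [ 0.4  0.4 -0. ]
finger_gap 21.63
[[ 3.000e-04 -5.090e-02  9.987e-01]
 [-8.200e-03  9.987e-01  5.090e-02]
 [-1.000e+00 -8.200e-03 -2.000e-04]]
```

Gripped. First a gentle test twist with a tiny rise.

Request:
move_arm --deltas '[[[0,0,0],3],[[0,0,0],9],[[0,0,0],15],[[-0.4,0,0],21],[[-0.8,0,0],27],[[-1.2,0,0],33],[[-1.6,0,0],39],[[-2,0,0],45]]'

```text
time: 8.72
tool_pos: [602.6, 33.4, 126.0]
tcp_rot: [-62.6, 89.5, -104.9]
ft_force: [1.9, 0.3, -8.3]
finger_gap: 21.8
```

```bash
cat > st.py <<'E'
from h import *
s=r.sense()
for k in('time','tool_pos','ft_force','wrist_torque','finger_gap','joint_pos'): print(k,np.round(s[k],2))
print(Ro.from_euler('xyz',s['tcp_rot'],degrees=True).as_matrix().round(4))
E
python3 st.py
```

```text
time 8.72
tool_pos [602.6   33.43 125.95]
ft_force [ 1.89  0.33 -8.29]
wrist_torque [ 0.04 -0.24  0.32]
finger_gap 21.8
joint_pos [ -1.41  12.23  91.16  -0.48  76.72 -49.05]
[[-0.0021  0.6723  0.7402]
 [-0.0081  0.7402 -0.6723]
 [-1.     -0.0074  0.0038]]
```

Request:
move_arm --deltas '[[[-0.8,0,0],-4],[[-1.4,0,0],-11],[[-2,0,0],-18],[[-2.6,0,0],-25],[[-3.2,0,0],-32],[[-3.8,0,0],-39],[[-4.4,0,0],-46],[[-5,0,0],-53],[[-5.6,0,0],-60],[[-6.2,0,0],-67],[[-6.8,0,0],-74],[[-7.2,0,0],-80]]'

```text
time: 10.22
tool_pos: [600.9, 34.0, 130.1]
tcp_rot: [-169.3, 89.4, -131.4]
ft_force: [2.3, 1.0, -12.9]
finger_gap: 21.6
```

```bash
python3 st.py
```

```text
time 10.22
tool_pos [600.94  34.03 130.12]
ft_force [  2.31   0.99 -12.88]
wrist_torque [ 0.27 -0.69 -0.21]
finger_gap 21.6
joint_pos [  -1.38   12.     90.97   -0.44   77.39 -129.25]
[[-0.0064 -0.6152  0.7884]
 [-0.0073  0.7884  0.6152]
 [-1.     -0.0018 -0.0095]]
```

Request:
move_arm --deltas '[[[-0.5,0,0],4],[[-1,0,0],12],[[-1.6,0,0],20],[[-2.2,0,0],28],[[-2.8,0,0],36],[[-3.4,0,0],44],[[-4,0,0],52],[[-4.6,0,0],60],[[-5.2,0,0],68],[[-5.8,0,0],76],[[-6.4,0,0],84],[[-7,0,0],92]]'

```text
time: 11.72
tool_pos: [599.4, 34.1, 134.3]
tcp_rot: [-90.8, 89.3, -145.1]
ft_force: [2.5, -1.0, -13.4]
finger_gap: 21.6
```

Request:
move_arm --deltas '[[[-0.8,0,0],-4],[[-1.4,0,0],-12],[[-2,0,0],-20],[[-2.6,0,0],-28],[[-3.2,0,0],-36],[[-3.8,0,0],-44],[[-4.4,0,0],-52],[[-5,0,0],-60],[[-5.6,0,0],-68],[[-6.2,0,0],-76],[[-6.8,0,0],-84],[[-7.2,0,0],-92]]'

```text
time: 13.22
tool_pos: [599.0, 33.6, 139.2]
tcp_rot: [176.2, 89.2, -145.8]
ft_force: [5.9, -0.8, -12.7]
finger_gap: 21.4
```

```bash
python3 st.py
python3 - <<'E'
from h import *
p,d=r.snapshot('wrist'); cv2.imwrite('pics/w4.png',p[:,:,::-1])
E
```

```text
time 13.22
tool_pos [598.98  33.57 139.19]
ft_force [  5.88  -0.83 -12.73]
wrist_torque [-0.6  -1.38 -0.25]
finger_gap 21.44
joint_pos [  -1.39   11.56   90.49   -0.5    78.63 -129.25]
[[-0.0121 -0.6151  0.7883]
 [-0.0082  0.7884  0.6151]
 [-0.9999  0.001  -0.0146]]
```

View pics/w4.png

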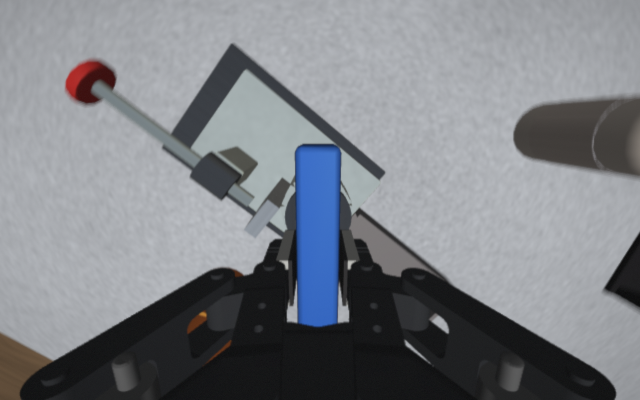

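The grip is sound: the bar sits square in the jaws at (318,235) and the post has risen about 14 mm. I continue, easing the small x drift back.

Request:
move_arm --deltas '[[[-0.5,-0.5,0.5],4],[[-1,-1,1],12],[[-1.6,-1.5,1.5],20],[[-2.2,-2,2],28],[[-2.8,-2,2.5],36],[[-3.4,-2,2.5],44],[[-4,-2,2.5],52],[[-4.6,-2,2.5],60],[[-5.2,-2,2.5],68],[[-5.8,-2,2.5],76],[[-6.4,-2,2.5],84],[[-7,-2,2.5],92]]'

```text
time: 14.78
tool_pos: [600.4, 33.9, 142.8]
tcp_rot: [-101.5, 88.9, -155.3]
ft_force: [1.8, 0.8, -15.4]
finger_gap: 21.5
```

```bash
python3 st.py
```

```text
time 14.78
tool_pos [600.38  33.92 142.82]
ft_force [  1.79   0.83 -15.42]
wrist_torque [ 0.19 -0.5   0.27]
finger_gap 21.48
joint_pos [ -1.36  11.87  89.75  -0.48  79.35 -37.42]
[[-0.0171  0.8073  0.5899]
 [-0.0078  0.5899 -0.8075]
 [-0.9998 -0.0184 -0.0037]]
```

Request:
move_arm --deltas '[[[-0.5,0.4,0.3],-4],[[-1,0.8,0.6],-12],[[-1.6,0.8,0.6],-20],[[-2.2,0.8,0.6],-28],[[-2.8,0.8,0.6],-36],[[-3.3,0.8,0.6],-44],[[-3.8,0.8,0.6],-52],[[-4.4,0.8,0.6],-60],[[-4.9,0.8,0.6],-68],[[-5.5,0.8,0.6],-76],[[-6,0.8,0.6],-84],[[-6.5,0.8,0.6],-92]]'

```text
time: 16.27
tool_pos: [600.5, 33.4, 146.5]
tcp_rot: [165.0, 88.8, -156.6]
ft_force: [5.1, -2.2, -14.8]
finger_gap: 21.8
```

Request:
move_arm --deltas '[[[-0.5,-0.5,0.5],4],[[-1,-1,1],12],[[-1.6,-1,1.3],20],[[-2.2,-1,1.3],28],[[-2.8,-1,1.3],36],[[-3.3,-1,1.3],44],[[-3.9,-1,1.3],52],[[-4.4,-1,1.3],60],[[-5,-1,1.3],68],[[-5.5,-1,1.3],76],[[-6,-1,1.3],84],[[-6.5,-1,1.3],92]]'

```text
time: 17.77
tool_pos: [600.6, 33.9, 149.8]
tcp_rot: [-107.7, 88.5, -161.5]
ft_force: [1.9, 1.5, -13.5]
finger_gap: 21.6
```

```bash
python3 st.py
```

```text
time 17.77
tool_pos [600.59  33.85 149.8 ]
ft_force [  1.95   1.51 -13.5 ]
wrist_torque [ 0.24 -0.68  0.31]
finger_gap 21.65
joint_pos [ -1.35  11.98  88.88  -0.51  80.54 -37.42]
[[-0.0245  0.8071  0.5899]
 [-0.0082  0.5899 -0.8075]
 [-0.9997 -0.0246 -0.0079]]
```

Request:
move_arm --deltas '[[[-0.6,0.4,0.3],-4],[[-1.2,0.8,0.6],-12],[[-1.8,0.8,0.6],-20],[[-2.4,0.8,0.6],-28],[[-3,0.8,0.6],-36],[[-3.6,0.8,0.6],-44],[[-4.2,0.8,0.6],-52],[[-4.8,0.8,0.6],-60],[[-5.4,0.8,0.6],-68],[[-6,0.8,0.6],-76],[[-6.5,0.8,0.6],-84],[[-7,0.8,0.6],-92]]'

```text
time: 19.27
tool_pos: [600.6, 33.1, 153.7]
tcp_rot: [160.2, 88.3, -161.5]
ft_force: [5.5, -2.9, -15.1]
finger_gap: 21.7
```

Request:
move_arm --deltas '[[[-0.6,-0.5,0.5],4],[[-1.2,-1,1],12],[[-1.8,-1,1.3],20],[[-2.4,-1,1.3],28],[[-3,-1,1.3],36],[[-3.6,-1,1.3],44],[[-4.2,-1,1.3],52],[[-4.8,-1,1.3],60],[[-5.4,-1,1.3],68],[[-6,-1,1.3],76],[[-6.5,-1,1.3],84],[[-7,-1,1.3],92]]'

```text
time: 20.78
tool_pos: [600.7, 33.7, 157.2]
tcp_rot: [-111.3, 88.1, -165.1]
ft_force: [1.9, 1.2, -15.1]
finger_gap: 21.7
```

Request:
move_arm --deltas '[[[-0.6,0.4,0.3],-4],[[-1.2,0.8,0.6],-12],[[-1.8,0.8,0.6],-20],[[-2.4,0.8,0.6],-28],[[-3,0.8,0.6],-36],[[-3.6,0.8,0.6],-44],[[-4.2,0.8,0.6],-52],[[-4.8,0.8,0.6],-60],[[-5.4,0.8,0.6],-68],[[-6,0.8,0.6],-76],[[-6.5,0.8,0.6],-84],[[-7,0.8,0.6],-92]]'

```text
time: 22.28
tool_pos: [600.8, 32.8, 160.8]
tcp_rot: [157.2, 87.8, -164.4]
ft_force: [4.3, -3.1, -17.0]
finger_gap: 21.5
```

```bash
python3 st.py
```

```text
time 22.28
tool_pos [600.82  32.8  160.8 ]
ft_force [  4.34  -3.08 -16.98]
wrist_torque [-0.98 -1.44 -0.14]
finger_gap 21.5
joint_pos [  -1.37   12.16   87.5    -0.63   82.4  -129.65]
[[-0.0362 -0.6205  0.7833]
 [-0.0101  0.784   0.6206]
 [-0.9993  0.0145 -0.0346]]
```

Request:
move_arm --deltas '[[[-0.4,-0.3,0.3],4],[[-0.9,-0.5,0.5],12],[[-1.4,-0.5,0.8],20],[[-1.9,-0.5,0.8],28],[[-2.4,-0.5,0.8],36],[[-2.9,-0.5,0.8],44],[[-3.4,-0.5,0.8],52],[[-3.9,-0.5,0.8],60],[[-4.4,-0.5,0.8],68],[[-4.9,-0.5,0.8],76],[[-5.4,-0.5,0.8],84],[[-5.9,-0.5,0.8],92]]'

```text
time: 23.78
tool_pos: [600.8, 33.8, 163.6]
tcp_rot: [-113.4, 87.7, -167.3]
ft_force: [3.7, 3.4, -14.4]
finger_gap: 21.5
```

Request:
move_arm --deltas '[[[-0.6,0.4,0.3],-4],[[-1.2,0.6,0.4],-12],[[-1.8,0.6,0.4],-20],[[-2.4,0.6,0.4],-28],[[-3,0.6,0.4],-36],[[-3.5,0.6,0.4],-44],[[-4,0.6,0.4],-52],[[-4.6,0.6,0.4],-60],[[-5.2,0.6,0.4],-68],[[-5.7,0.6,0.4],-76],[[-6.2,0.6,0.4],-84],[[-6.7,0.6,0.4],-90]]'

```text
time: 25.28
tool_pos: [600.9, 33.9, 169.0]
tcp_rot: [155.6, 87.5, -168.0]
ft_force: [-0.5, -1.0, -4.6]
finger_gap: 21.5
```

```bash
python3 st.py
```

```text
time 25.28
tool_pos [600.93  33.88 168.96]
ft_force [-0.45 -1.04 -4.62]
wrist_torque [ 0.04 -0.07  0.01]
finger_gap 21.48
joint_pos [  -1.31   12.16   86.63   -0.57   83.6  -127.61]
[[-0.042  -0.5927  0.8043]
 [-0.0089  0.8052  0.5929]
 [-0.9991  0.0177 -0.0391]]
```

The post is free: the load has dropped to its weight, 4.6 N. I lift it clear and carry it round the spray bottle.

Request:
move_arm --deltas '[[[-4,0,0],0],[[-14,0,-0.5],0],[[-28,0.5,-1],0],[[-44,0.8,-1.7],0],[[-60,1,-2.3],0],[[-76,1.4,-3],0],[[-90,1.6,-3.5],0],[[-95,1.7,-3.7],0],[[-95,1.7,-3.7],0]]'

```text
time: 26.4
tool_pos: [601.1, 33.9, 264.3]
tcp_rot: [155.7, 87.6, -167.9]
ft_force: [0.1, 0.2, -5.0]
finger_gap: 21.6
```

Request:
move_arm --deltas '[[[0,8,6],0],[[0,26,19],0],[[-1,50,37],0],[[-1,76,56],0],[[-1,102,75],0],[[-2,128,94],0],[[-2,154,113],0],[[-2,178,131],0],[[-2,198,146],0],[[-2,210,155],0],[[-2,214,158],0],[[-2,214,158],0]]'

```text
time: 27.9
tool_pos: [601.5, 299.6, 263.8]
tcp_rot: [156.2, 87.6, -167.4]
ft_force: [-0.5, -0.3, -4.7]
finger_gap: 21.7
```

```bash
python3 st.py
```

```text
time 27.9
tool_pos [601.52 299.59 263.83]
ft_force [-0.51 -0.27 -4.67]
wrist_torque [-0.06 -0.05 -0.03]
finger_gap 21.67
joint_pos [  21.89   20.54   66.76    0.4    95.11 -104.45]
[[-0.0416 -0.5926  0.8044]
 [-0.0093  0.8053  0.5927]
 [-0.9991  0.0172 -0.039 ]]
```

Request:
move_arm --deltas '[[[0,6,-3],0],[[1,22,-12],0],[[2,44,-25],0],[[3,68,-38],0],[[4,92,-52],0],[[5,116,-65],0],[[6,140,-78],0],[[6,156,-87],0],[[6.5,166,-93],0],[[6.6,168,-94],0],[[6.6,168,-94],0]]'

```text
time: 29.28
tool_pos: [426.5, 378.9, 263.8]
tcp_rot: [156.5, 87.6, -167.1]
ft_force: [0.6, -0.1, -4.0]
finger_gap: 21.3
```

```bash
python3 st.py;  python3 - <<'E'
from h import *
s=r.sense(); p,d=r.snapshot('wrist'); np.savez('w5.npz',p=p,d=d); 
q,e=r.snapshot('side'); np.savez('s5.npz',p=q,d=e)
cv2.imwrite('pics/w5.png',np.vstack([cv2.resize(p,(480,300)),cv2.resize(q[200:400,150:390],(360,300))[:,:360] if 0 else cv2.resize(q[220:380,160:416],(480,300))])[:,:,::-1])
P=pose('wrist',s)
for b in blob(mask(p,(5,150,80),(22,255,255)),3): print(b.min(0),b.max(0),len(b),rect(plane(P,b,85)))
E
```

```text
time 29.28
tool_pos [426.51 378.86 263.78]
ft_force [ 0.56 -0.08 -4.  ]
wrist_torque [ 0.04 -0.1  -0.02]
finger_gap 21.3
joint_pos [ 35.86   4.36  85.26   0.95  92.62 -90.46]
[[-0.0413 -0.5923  0.8047]
 [-0.0094  0.8055  0.5925]
 [-0.9991  0.0169 -0.0389]]
[ 11 163] [ 86 180] 158 (array([596.1, 123.4]), array([ 8. , 84.3]), 25.6, [[574.0, 160.0], [611.0, 84.0], [618.0, 87.0], [581.0, 163.0]])
[339 153] [349 186] 71 (array([395.2, 393.5]), array([38.6, 10.4]), 23.2, [[375.0, 391.0], [380.0, 381.0], [415.0, 396.0], [411.0, 406.0]])
[281 176] [292 216] 83 (array([458. , 362.3]), array([49.9,  6.8]), 20.1, [[433.0, 357.0], [436.0, 351.0], [483.0, 368.0], [480.0, 374.0]])
```

View pics/w5.png

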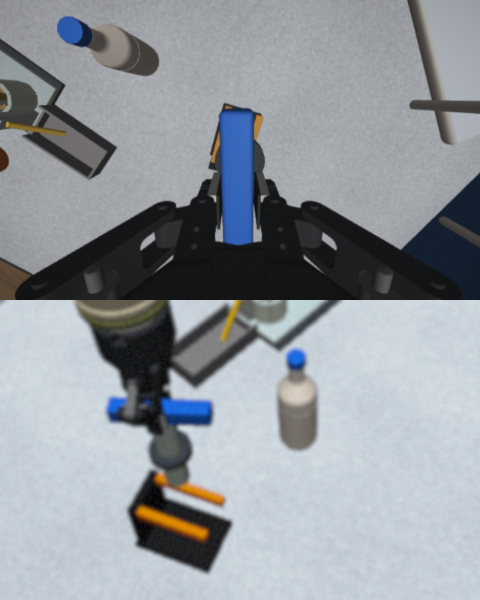

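The wrist view (top) shows the prongs below the held bar. The side view (bottom) shows the post above the gap with its foot at crop (178,480). Next I check the post's lean by projection.

Run:
```python
from h import *
c,R,t=pose('side'); f=200/np.tan(np.radians(c['fovy']/2)); K=np.array([[f,0,c['cx']],[0,f,c['cy']],[0,0,1.]])
X=np.array([[427,379.5,z] for z in(158,208,279)],float)
uv=cv2.projectPoints((X-t)@R,np.zeros(3),np.zeros(3),K,np.array([c['k1'],0,0,0.]))[0].reshape(-1,2); sc=1.875
print('crop px foot,collar underside,bar c',((uv-[160,220])*sc).round(1))
z=np.load('s5.npz'); p,d=z['p'],z['d']
q=p[220:380,160:416]; g=cv2.cvtColor(q,cv2.COLOR_RGB2GRAY)
for v in range(218+14,222+40,3): print(v,p[v+0,240:266].sum(1)//3)
b=blob(mask(p,(100,120,40),(130,255,255),(210,265,285,300)))[0]; print(b.min(0),b.max(0))
```

```text
crop px foot,collar underside,bar c [[173.3 173.1]
 [167.3 149.4]
 [158.  112.1]]
232 [ 71  55  45  47  39  35  28  16  14  12  15  33  93 158 200 210 210 212
 211 210 213 213 213 209 202 180]
235 [ 37  41  28  19  22  15  20  18  20  20  13  16  48 117 170 202 208 213
 212 210 202 184 153 123  93  69]
238 [ 19  18  25  20  22  22  19  14  21  22  18  21  42 107 164 200 202 186
 155 127  93  67  57  55  53  49]
241 [ 24  26  25  21  28  26  28  19  14  11  18  21  53 105 133 126  94  65
  57  44  50  48  53  61  72  94]
244 [ 22  24  21   7  26  23  27  20  21  18  23  25  44  54  56  53  53  46
  52  53  72  95 113 125 131 124]
247 [ 22  18  20  25  15  26  21  11  24  18  22  33  46  53  54  59  69  93
 111 121 128 124 129 131 129 130]
250 [ 22  20  24  27  17  12  13  21  16  15  28  54  81  97 116 123 127 131
 129 130 134 125 126 132 130 132]
253 [ 15  24  31  27  31  23  27  20  17   5  29  39  55  70  96 113 128 131
 129 128 130 131 132 130 130 130]
256 [ 50  51  53  52  37  30  21  24  19  50  81  93  80  60  46  52  68  84
 105 117 128 132 132 129 131 125]
259 [ 28  33  32  23  22  22  13  15  31  78 147 197 203 183 148 109  71  54
  49  54  72  88 101 101  90  69]
[245 271] [272 286]
```

The lean is small, about 1°, with roughly 1 mm of offset across the gap. I lower in two stages.

Request:
move_arm --deltas '[[[6,0,0],0],[[20,-0.3,0.8],0],[[38,-0.6,1.5],0],[[56,-0.9,2.2],0],[[74,-1.2,2.9],0],[[88,-1.5,3.4],0],[[98,-1.6,3.8],0],[[105,-1.7,4.1],0],[[105,-1.7,4.1],0]]'

```text
time: 30.5
tool_pos: [426.4, 378.7, 158.2]
tcp_rot: [156.9, 87.5, -166.7]
ft_force: [-0.6, 0.0, -5.1]
finger_gap: 21.4
```

Run:
```python
from h import *
s=r.sense(); print(s['ft_force'],s['tool_pos'])
q,e=r.snapshot('side'); p,_=r.snapshot('wrist')
cv2.imwrite('pics/s6.png',np.hstack([cv2.resize(q[240:360,180:340],(480,360),interpolation=2)])[:,:,::-1])
```

```text
[-0.62208143  0.02514388 -5.06181585] [426.4438857  378.71178991 158.19351436]
```

View pics/s6.png

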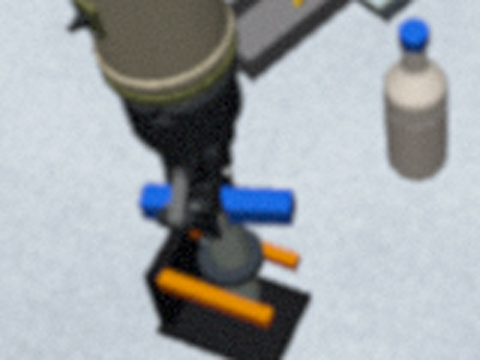

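The shaft is between the prongs with no side force, and the collar is about 15 mm above them. I lower the rest of the way.

Request:
move_arm --deltas '[[[3,0,0.1],0],[[7,0,0.3],0],[[10,0,0.4],0],[[12,0,0.5],0],[[13.5,0,0.5],0],[[14.5,0,0.5],0],[[15.5,0,0.5],0],[[15.5,0,0.5],0]]'

```text
time: 31.6
tool_pos: [426.7, 379.2, 143.7]
tcp_rot: [156.1, 87.6, -167.5]
ft_force: [0.9, -0.2, -4.6]
finger_gap: 21.5
```

Not touching yet, so I go on slowly.

Request:
move_arm --deltas '[[[0.6,0,0],0],[[1.2,0,0],0],[[1.8,0,0],0],[[2.3,0,0],0],[[2.5,0,0],0]]'

```text
time: 32.22
tool_pos: [427.4, 380.0, 142.9]
tcp_rot: [154.0, 87.8, -169.7]
ft_force: [-2.0, 0.6, 8.4]
finger_gap: 21.4
```

It's seated: the force has reversed to +8 N. I release and retreat upward.

Request:
move_arm --deltas '[[[-0.5,0,0],0],[[-0.5,0,0],0],[[-0.5,0,0],0],[[-0.5,0,0],0],[[-0.5,0,0],0],[[-0.5,0,0],0]]' --jaw 0.2 --squeeze 20

```text
time: 32.98
tool_pos: [427.4, 380.0, 143.4]
tcp_rot: [154.0, 87.8, -169.7]
ft_force: [0.3, 0.6, 0.0]
finger_gap: 51.2
```

Request:
move_arm --deltas '[[[-4,0,0],0],[[-16,0,-0.5],0],[[-36,0.5,-1.3],0],[[-60,1,-2.2],0],[[-85,1.4,-3.2],0],[[-110,1.8,-4.2],0],[[-130,2.1,-5],0],[[-140,2.2,-5.4],0],[[-140,2.2,-5.4],0]]'

```text
time: 34.1
tool_pos: [427.5, 379.8, 284.3]
tcp_rot: [153.1, 87.8, -170.6]
ft_force: [0.3, 0.1, -0.6]
finger_gap: 51.3
```

Run:
```python
from h import *
s=r.sense(); print(s['time'],s['ft_force'],s['tool_pos'],s['finger_gap'])
q,e=r.snapshot('side'); p,_=r.snapshot('wrist')
cv2.imwrite('pics/s7.png',np.vstack([cv2.resize(q[160:360,180:380],(600,600))[:,:]])[:,:,::-1])
b=blob(mask(p,(100,120,40),(130,255,255)))[0]; print('bar top',rect(plane(pose('wrist',s),b,169)))
P=pose('side')
b=blob(mask(q,(20,90,50),(36,255,255),(240,180,330,270)))
for k in b[:2]:
  print(len(k),k.min(0),k.max(0))
```

```text
34.1 [ 0.29556131  0.14981833 -0.60602681] [427.4609247  379.78256228 284.31742567] 51.297728410426664
bar top (array([370.4, 708.5]), array([234.5, 115.4]), 52.2, [[253.0, 651.0], [344.0, 581.0], [488.0, 766.0], [397.0, 837.0]])
50 [278 217] [289 241]
```

View pics/s7.png

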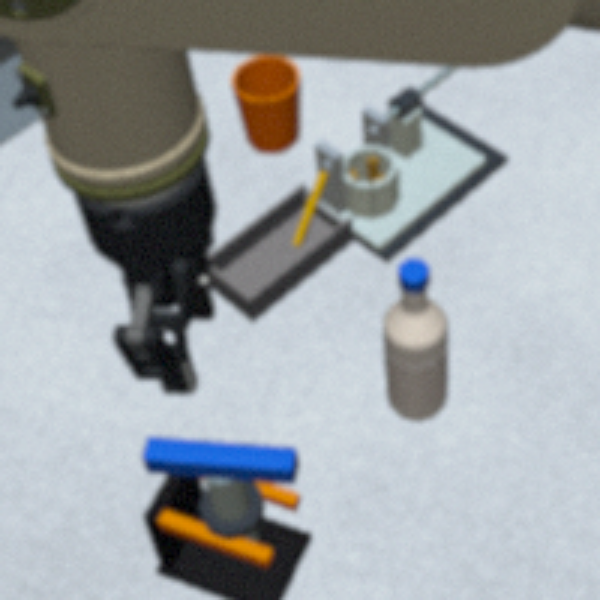

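The side view shows the post hanging upright in the fork with the gripper clear above. The keeper is in the box, unchanged, the bracket is seated and the bottles are untouched. Handing in.

```bash
python3 -c "
from bench import r
print(r.hand_in(), r.sense()['time'])"
```

```text
the job is handed in; nothing more can be done
the job is handed in; nothing more can be done
```

The job is handed in. I pushed the drift fully in and it sprang back out. The keeper dropped into the catch box, and about 11 twisting strokes with a slow rise drew the post out. The upward pull stayed at or below about 17 N at every reading, against the 21 N that lifts the bracket. I carried the post round the spray bottle and lowered it into the fork. The arm took about 34 s of the 72 s.

**Last checks:**
- **Post:** the final side view shows it hanging upright by its collar in the fork. The gripper is clear and open above it, and the wrist force is about 0.
- **Bracket, beaker and spray bottle:** the bracket looks seated, and the beaker and spray bottle look undisturbed. I did not read the bracket joint directly.
- **Amber bottle and lens case:** they are outside the last picture. The arm met no unexpected forces on the way.
- **Drift:** its head was last seen back out just after the push.
- **Keeper:** it is not lying flat. It leans steeply against the far ear inside the box. From pictures just after the push I put its centre about 40 mm up at plinth y ≈ 60, x ≈ 22 mm, within the limits. In the final side view it had not moved.
- **Failed check:** a last wrist-camera measurement of the bar picked up a different blue object, so I disregarded it.

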